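Cure the inlay with the lamp from the drawer

ROBOT

A 6-joint arm with a two-finger parallel gripper is mounted at the origin on the work surface. World frame = base frame: x ahead of the robot, y to its left, z up, the work surface at z = 0. Lengths are in mm, angles in rad, forces in N, time in s.
With the tool pointing down it reaches from about 350 to 875 mm from the base axis. Payload 4.2 kg.
Tool frame: the origin (TCP) lies midway between the tips of the shut fingers; the grasp point (between the pads) lies 19 mm behind it (arm.tcp_to_grasp is the distance from the TCP to the grasp point, in mm); z points along the fingers, y is the line along which they close (so a half turn about z gives the same grasp; the last joint's range is limited). The gripper opens to 85 mm and grips with 20 to 120 N. Pads are 22 mm wide; open, the fingers measure 114 mm over their backs; the gripper's body (76 mm by 85 mm) begins 54 mm behind the grasp point. The pads swing forward as they close: fully open they stand 13 mm farther back than shut.
Start: joints at [-1.077, 0.385, 0.008, 0, -1.194, -0.259], TCP at [145.423, -607.825, 231.312] pointing down, gripper open.
Joint ranges: [-3.14, 3.14], [-1.21, 2.06], [-1.07, 1.41], [-3.16, 2.05], [-2.99, -0.16], [-3.1, 3.1]. Speed limits (rad/s): [2.79, 2.79, 3.14, 3.14, 3.14, 3.14].

INTERFACE

Orientations are given as a unit quaternion [x, y, z, w].
In Python, from bench import arm, get_image gives the robot as it stands.
- The arm moves only by the tool drive_tool, never from a script. Its argument "deltas" is a list of rows, each a list of 2 entries, a list of its own where there are three numbers: the shift along the tool's x, y, z in cm, then the turn, a rotation vector about the tool's x, y, z in degrees. In form: [[[x, y, z], [ax, ay, az]], ...]. A call has 1 to 12 rows; each row shifts and turns the commanded pose from where the row before left it, along the tool's axes as they then stand; what a row does not reach is not made up. A row lasts 1/10 s, in which the tool goes at most 50 mm and 8.59 degrees, less where a joint would pass 70% of its speed; a pose out of reach is approached as far as the arm can. A call with a gripper value outside its range is refused whole. "claw" is the finger opening in cm, from 0 to 8.54, set as the call begins (left out, the last holds). The fingers move at their own pace and stop on an object; the grip force is fixed at half the most. Time passes only in rows, so rows that do not move let the fingers close. It gives the time, the measured TCP pose, the force, the opening and the grip force at its end, in the units of the state.
- arm.read_state(): the state, without advancing time (a new reading comes with each control period).
- get_image(name): name is "scene" or "top" or "wrist"; returns a dict with "img" (480x640x3 uint8, red, green, blue), "fx", "fy", "cx", "cy" (pixels), "D" ([k1, k2, p1, p2, k3] as OpenCV has them; the pictures are not rectified), "eye" and "orientation" of the camera in the world; the wrist camera has in their place "mount" (4x4, takes a point from camera to tool coordinates, whose origin is the TCP and whose axes are the flange's). Camera axes: x right, y down, z forward; pixel columns grow to the right and rows downward; lengths in mm; the calibration is good to about 2 mm. A picture is of the moment at which its call begins: read the wrist's pose just before it. There is no depth.
- arm.job_done(): hands the job in; it is judged then, once.
The state is a dict: "clock": time; "joints": joint angles; "joint_vel": joint speeds; "joint_efforts": joint torques, N m; "position": TCP position; "ee_rot": TCP orientation; "contact_force": force on the tool from outside, world axes, zero at the start; "wrist_torque": the same for the moment, N m; "gripper_width": finger opening in mm; "grasp_force": force on a finger pad.
Only numpy, scipy, OpenCV 4.12 (cv2) and the standard library are available. Lean on these libraries where they do the work, as an engineer would, in place of code of your own. Each camera call takes 0.05 s, during which the arm holds its last target. There are 200 camera calls.

TASK

Pull the tool chest's top drawer open by its handle, take out the white UV curing lamp and cure the fresh blue inlay on the plate in the ball vise: hold the lamp still about 7 cm in front of the inlay, shining straight at its middle for two seconds, without touching the vise or the work. Then lay the lamp flat back in its empty half of the drawer (do not drop it in) and push the drawer fully shut, leaving the file in the drawer and the hammer, resin bottle and jar where they are.

Things in the scene. Friction and masses are not known exactly. Their poses are not given: they have to be found in the camera images.
- lid_edge (a point): Middle of the front top edge of the tool chest's lid, 205 above the bench; axes as the chest's. The chest is fixed, of blue steel, 290 wide (y), 290 deep (x, from this point to +290), 205 high, with three grey-fronted drawers that slide out to its own -x side (towards the robot). With the drawer shut, the inside of its front lies right below this point.
- drawer (a joint): Top drawer's slide: 0 m = fully shut, 0.20 m = end stop (fully open), growing as the drawer comes out along the chest's -x. It begins shut or up to 8 mm ajar and stays where it is left; friction about 2.5 N, more when moved fast.
- handle: Steel bar handle of the top drawer: round bar 10 in diameter, 120 long along the chest's y, on two posts 55 either side of its middle. Origin: middle of the bar, 174 above the bench (31 below the chest's top), moving with the drawer. 33 of free space between bar and drawer front. Axes as the chest's.
- drawer_floor (a point): Point on the top drawer's rubber-lined floor, on its centre line, 70 behind the inside of its front, 141 above the bench; moves with the drawer, axes as the chest's. Interior x -70 to +177 of this point, y +-128; side walls 35 high, front 53. A divider 3 thick, 23 high along y = 0 parts it in two halves: the lamp lies in one, the file in the other; which is which varies.
- lamp: Squeeze-grip UV lamp, white, orange side pads, black head; 120 long (x), 30 wide (y), 30 high, 0.10 to 0.17 kg. Origin: on its underside below the middle of the pads (grip there, y = +-15); lens at x = +75, tail end at -45. Lit while held; beam along +x, 15 above the origin. Lies flat in the top drawer, head to the rear (+x within 6 degrees of the chest's), tail 5 to 30 behind the drawer's front.
- file: Small flat file with a blue handle, 120 long (x -45 to +75), 20 wide, 16 high, lying in the other half of the top drawer. Origin: on its underside, 15 behind its middle.
- vise: Engraver's ball vise, fixed: steel ball of 112 diameter in a black rubber ring of 128 diameter, its head with two jaws tipped 55 degrees towards its own -x (to the robot), about 165 high over all. Origin: centre of the ring's underside. Nothing of it lies further than 100 to its -x or 65 to its sides.
- inlay (a point): Middle of the blue resin inlay, a disc of 40 diameter on a round wooden plate of 60 diameter in the vise's jaws; about 109 above the bench and 61 to the vise's -x side. Its z axis is the face's outward normal, which points 35 degrees above level, to the vise's -x; its y axis is level.
- hammer: Chasing hammer with brass head, lying on the bench, 206 long (x, head at +x), 68 over the head (y), 28 high. Bystander. Origin: on the underside, 45 behind the middle of the head.
- resin: Amber bottle of resin, 38 diameter, 85 high, upright on the bench between chest and vise. Bystander. Origin: centre of its underside.
- jar: Clear jar with green cap, 56 diameter, 45 high, upright on the bench to the left of the vise. Bystander. Origin: centre of its underside.
Things that resemble listed ones, but are neither listed nor needed, are in the scene too. Of the things that look like the vise, take the one that is farthest from the robot's base at the start.

How it is judged:
By the outcome, as a careful person would: the job done as asked, in the order asked, and still so for the second after the job is handed in, with the robot touching nothing.
It also fails if it takes over 72 s, if anything falls off the work surface, if the arm or the gripper's body presses on something with over 40 N, if the wrist force passes 120 N, or if a joint passes its speed limit or range.

## Working session

There is one attempt and no reset: what is moved stays moved. The work goes in short steps, Python scripts to look and compute and a tool call to move; the robot and the scene stay as the last step left them, time stands still between calls to the robot, and variables do not carry over. Pictures are saved under pics/ and viewed, at most 10 in all, crops included, and the job is handed in when it is done.

Besides the shell and the picture viewer there is one more tool, called after "Request:" by a JSON object that holds its "method" and its "body". drive_tool: Moves the arm, as the interface text tells. Its arguments: {"type":"object","properties":{"deltas":{"type":"array"},"claw":{"type":"number"}},"required":["deltas"]}

```bash
ls; mkdir -p pics
python3 - <<'E'
from bench import arm,get_image
import cv2,numpy as np
for n in("scene","top"):
    d=get_image(n);cv2.imwrite(f"pics/{n}0.png",d["img"][:,:,::-1])
    print({k:np.round(v,4).tolist() if k!="img" else 0 for k,v in d.items()})
print(arm.read_state(),arm.tcp_to_grasp)
E
```

```text
pics
{'img': 0, 'fx': 457.7236, 'fy': 457.7236, 'cx': 319.9511, 'cy': 240.1834, 'D': [0.0295, 0.0, 0.0, 0.0, 0.0], 'eye': [1282.1348, -208.646, 655.8704], 'orientation': [0.7219, 0.4988, -0.2647, -0.3999]}
{'img': 0, 'fx': 436.9183, 'fy': 436.9183, 'cx': 313.7419, 'cy': 236.2517, 'D': [-0.0455, 0.0, 0.0, 0.0, 0.0], 'eye': [396.6887, 114.0382, 1167.2993], 'orientation': [0.7068, -0.7042, 0.044, -0.0512]}
{'clock': 0.1, 'joints': array([-1.07740446e+00,  3.85478367e-01,  6.75814722e-03, -4.21066793e-04,
       -1.19399013e+00, -2.58603300e-01]), 'joint_vel': array([-0.00013456, -0.00271436,  0.00326377, -0.00084199,  0.00044704,
        0.00019311]), 'joint_efforts': array([-8.07980487e-04, -3.93318880e+01,  1.88928080e+01,  4.19794366e+00,
       -2.61711961e-03,  7.96295382e-06]), 'position': array([ 145.29307368, -607.34361229,  230.33211515]), 'ee_rot': array([-1.17047653e-01,  9.93125819e-01,  9.62014752e-04, -1.69397079e-04]), 'contact_force': array([-1.0565177 ,  0.44375231,  0.4247982 ]), 'wrist_torque': array([-0.03282872,  0.03077158, -0.01599521]), 'grasp_force': 0.0, 'gripper_width': 85.18904040523334} 18.700000000000003
```

View pics/scene0.png

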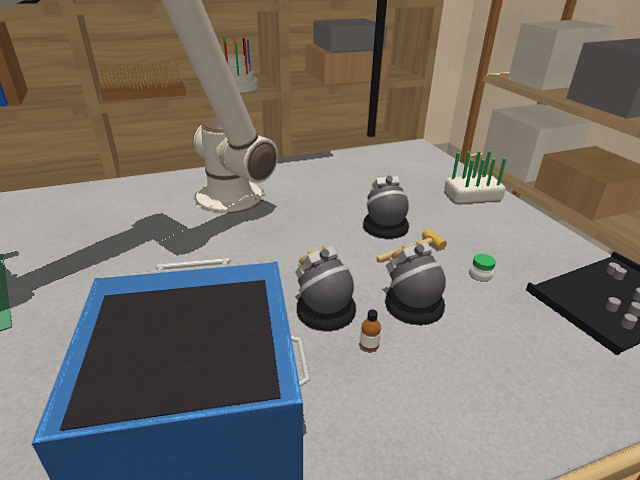

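View pics/top0.png

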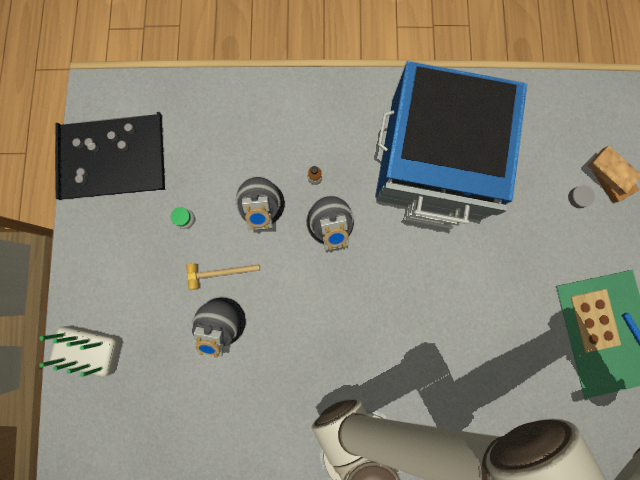

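The scene shows three ball vises. In the top view their plates are at A (258,218), B (336,239) and C (208,349). The chest's front handle is at (440,212), and there is a side handle at (382,135) that isn't the drawer's. Next I'll enlarge the chest and vise areas.

```bash
cat > h.py <<'E'
import numpy as np,cv2
from scipy.spatial.transform import Rotation as R
from bench import arm,get_image
def K(d): return np.array([[d["fx"],0,d["cx"]],[0,d["fy"],d["cy"]],[0,0,1.]])
def pose(d,s=None):
    if "eye" in d: return R.from_quat(d["orientation"]).as_matrix(),np.array(d["eye"])
    T=R.from_quat(s["ee_rot"]).as_matrix();M=np.array(d["mount"])
    return T@M[:3,:3],T@M[:3,3]+s["position"]
def onz(d,uv,z,s=None):
    Rm,e=pose(d,s);p=cv2.undistortPoints(np.array([[uv]],float),K(d),np.array(d["D"],float))[0,0]
    r=Rm@np.array([p[0],p[1],1]);return e+r*(z-e[2])/r[2]
def proj(d,P,s=None):
    Rm,e=pose(d,s);c=(np.atleast_2d(P)-e)@Rm
    return cv2.projectPoints(c,np.zeros(3),np.zeros(3),K(d),np.array(d["D"],float))[0][:,0]
def crop(d,x0,y0,w,h,k,name):
    cv2.imwrite("pics/"+name,cv2.resize(d["img"][y0:y0+h,x0:x0+w,::-1],None,fx=k,fy=k,interpolation=cv2.INTER_CUBIC))
E
python3 - <<'E'
from h import *
d=get_image("top")
crop(d,225,50,310,190,2.5,"c1.png")
for n,uv,z in(("A",(259,200),50),("B",(330,220),50),("C",(218,322),50),("Ai",(258,218),109),("Bi",(336,239),109),("Ci",(208,349),109)):
    p=onz(d,uv,z);print(n,p.round(),np.hypot(*p[:2]).round())
E
```

```text
A [643. 269.  50.] 698.0
B [591.  84.  50.] 597.0
C [329. 367.  50.] 493.0
Ai [585. 263. 109.] 641.0
Bi [534.  71. 109.] 538.0
Ci [269. 376. 109.] 462.0
```

View pics/c1.png

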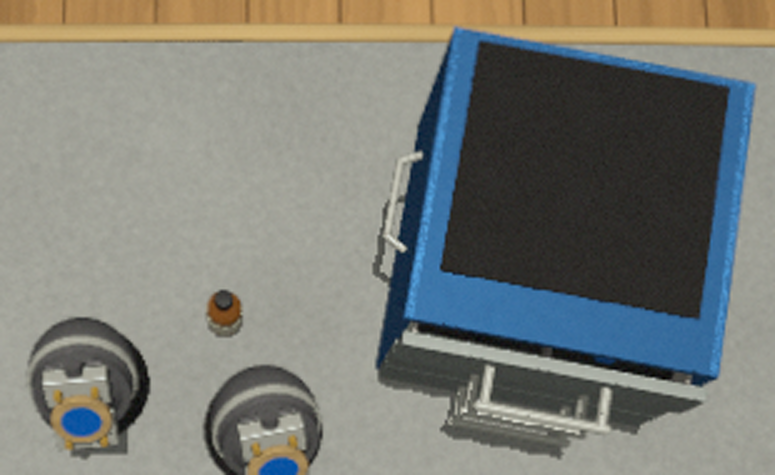

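Crop: vise A's inlay is at (84,420). The lid corners are at about (405,317), (718,380), (457,28) and (754,84). The drawer's handle bar runs from (485,407) to (608,428), and the side handle at (395,200) is a decoy. Vise A is the farthest of the three, at 698 mm.

Run:
```python
from h import *
d=get_image("top")
f=lambda u,v,z:onz(d,(225+(u+.5)/2.5-.5,50+(v+.5)/2.5-.5),z)
FL,FR,BL,BR=[f(*p,205) for p in((405,318),(718,382),(456,28),(755,84))]
print(FL,FR,BL,BR,[np.linalg.norm(a-b).round(1) for a,b in((FL,FR),(BL,BR),(FL,BL),(FR,BR))])
for a,b in((FR,FL),(BR,BL)): v=a-b;print("yaw from y",np.degrees(np.arctan2(v[0],-v[1])))
for a,b in((BL,FL),(BR,FR)): v=a-b;print("yaw from x",np.degrees(np.arctan2(v[1],v[0])))
print("mid",(FL+FR)/2)
h1,h2=f(485,406,176),f(608,428,176);print("handle",h1,h2,(h1+h2)/2,np.linalg.norm(h1-h2))
print("inlay",f(84,420,109),"ring",f(88,385,0))
# project from scene for checks
print(get_image("wrist").keys(),np.round(get_image("wrist")["mount"],3).tolist())
```

```text
[663.36116703 -40.52497156 205.        ] [ 605.43296874 -323.00696771  205.        ] [947.10810066 -95.20976111 205.        ] [ 893.48232276 -377.5776297   205.        ] [np.float64(288.4), np.float64(287.4), np.float64(289.0), np.float64(293.2)]
yaw from y -11.588900252231298
yaw from y -10.75324386967556
yaw from x -10.908516676679683
yaw from x -10.727493991519605
mid [ 634.39706789 -181.76596963  205.        ]
handle [ 588.08237888 -117.51300051  176.        ] [ 567.89488277 -230.84793063  176.        ] [ 577.98863082 -174.18046557  176.        ] 115.11881421151449
inlay [585.91235149 261.99688515 109.        ] ring [644.20805777 273.71350858   0.        ]
dict_keys(['img', 'fx', 'fy', 'cx', 'cy', 'D', 'mount']) [[-0.001, -0.955, -0.297, 75.047], [1.0, -0.001, -0.0, 0.862], [0.0, -0.297, 0.955, -141.935], [0.0, 0.0, 0.0, 1.0]]
```

```bash
cat >> h.py <<'E'
def down(azy):  # tool down, tool y at azimuth azy (deg)
    a=np.radians(azy);y=np.array([np.cos(a),np.sin(a),0]);z=np.array([0,0,-1.]);return np.c_[np.cross(y,z),y,z]
def go(p,T,order="turn first"):
    s=arm.read_state();T0=R.from_quat(s["ee_rot"]).as_matrix();dp=(np.array(p)-s["position"])/10
    print("rotvec",np.degrees(R.from_matrix(T0.T@T).as_rotvec()).round(2),"shift after turn",(T.T@dp).round(2),"before",(T0.T@dp).round(2),"pos",s["position"].round(1),"t",round(s["clock"],2),"F",s["contact_force"].round(1),"w",round(s["gripper_width"],1),"j",s["joints"].round(2))
E
python3 - <<'E'
from h import *
go((578,-173,260),down(169.1))
E
```

```text
rotvec [ 3.000e-02  2.000e-02 -6.565e+01] shift after turn [-50.86 -34.26  -2.9 ] before [-52.19  32.22  -2.88] pos [ 145.4 -607.7  231. ] t 0.3 F [ 0.2  0.4 -0.1] w 85.4 j [-1.08  0.38  0.01 -0.   -1.19 -0.26]
```

Request:
{"method": "drive_tool", "body": {"deltas": [[[0,0,-0.5],[0,0,-8.2]],[[0,0,-0.5],[0,0,-8.2]],[[0,0,-0.5],[0,0,-8.2]],[[0,0,-0.5],[0,0,-8.2]],[[0,0,-0.5],[0,0,-8.2]],[[0,0,-0.4],[0,0,-8.2]],[[0,0,0],[0,0,-8.2]],[[0,0,0],[0,0,-8.2]]], "claw": 3.6}}

```text
clock: 1.1
position: [145.5, -607.8, 260.4]
ee_rot: [-0.639, 0.769, -0.0, 0.0]
contact_force: [-0.0, 0.0, -0.3]
gripper_width: 35.9
grasp_force: 0.0
```

Request:
{"method": "drive_tool", "body": {"deltas": [[[-3.4,-2.3,0],[0,0,0]],[[-3.4,-2.3,0],[0,0,0]],[[-3.4,-2.3,0],[0,0,0]],[[-3.4,-2.3,0],[0,0,0]],[[-3.4,-2.3,0],[0,0,0]],[[-3.4,-2.3,0],[0,0,0]],[[-3.4,-2.3,0],[0,0,0]],[[-3.4,-2.3,0],[0,0,0]],[[-3.4,-2.3,0],[0,0,0]],[[-3.4,-2.3,0],[0,0,0]],[[-3.4,-2.3,0],[0,0,0]],[[-3.4,-2.3,0],[0,0,0]]]}}

```text
clock: 2.3
position: [494.8, -258.2, 260.5]
ee_rot: [-0.637, 0.771, -0.0, 0.0]
contact_force: [0.3, 0.5, 0.6]
gripper_width: 35.8
grasp_force: 0.0
```

Request:
{"method": "drive_tool", "body": {"deltas": [[[-3.4,-2.3,0],[0,0,0]],[[-3.4,-2.3,0],[0,0,0]],[[-3.0,-2.1,0],[0,0,0]],[[0,0,0],[0,0,0]],[[0,0,0],[0,0,0]]]}}

```text
clock: 2.8
position: [578.5, -175.5, 259.7]
ee_rot: [-0.637, 0.771, 0.0, -0.0]
contact_force: [-0.3, -0.2, 0.1]
gripper_width: 36.3
grasp_force: 0.0
```

Run:
```python
from h import *
go((578,-173,155),down(169.1))
s=arm.read_state();d=get_image("wrist");cv2.imwrite("pics/w1.png",d["img"][:,:,::-1])
x=np.array([.982,-.189,0]);y=np.array([.189,.982,0]);H=np.array([578,-173,174])
print(proj(d,[H-60*y,H,H+60*y,H-5*x,H+5*x],s).round(1))
```

```text
rotvec [ 0.07 -0.    0.04] shift after turn [-0.23  0.09 10.47] before [-0.24  0.08 10.47] pos [ 578.5 -175.5  259.7] t 2.8 F [-0.3 -0.2  0.1] w 36.3 j [-0.03  0.33  0.   -0.   -1.24 -0.16]
[[320.1 163. ]
 [319.9 254.1]
 [319.8 332.7]
 [327.3 254.1]
 [312.5 254.1]]
```

View pics/w1.png

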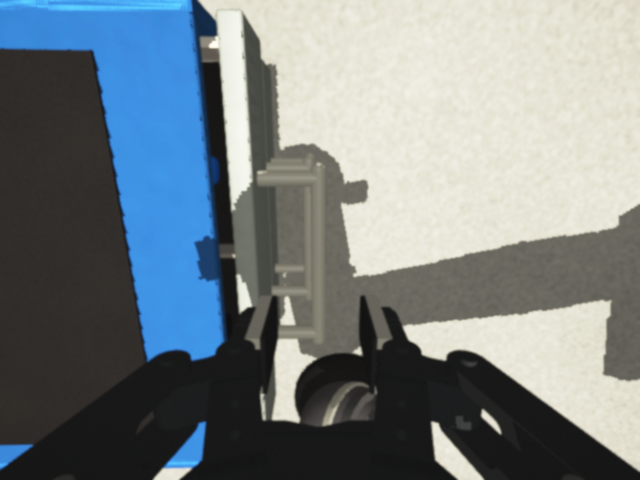

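Wrist view: the bar is at column 320, rows 168–338, where I predicted it, and it sits centred between the fingers. I'll descend and grip it.

Request:
{"method": "drive_tool", "body": {"deltas": [[[0,0,2.5],[0,0,0]],[[0,0,2.5],[0,0,0]],[[0,0,2.5],[0,0,0]],[[0,0,1.5],[0,0,0]],[[0,0,1.3],[0,0,0]],[[0,0,0],[0,0,0]],[[0,0,0],[0,0,0]]]}}

```text
clock: 3.55
position: [578.4, -176.8, 158.0]
ee_rot: [-0.636, 0.772, -0.0, 0.0]
contact_force: [-0.1, -0.6, 0.2]
gripper_width: 35.8
grasp_force: 0.0
```

Request:
{"method": "drive_tool", "body": {"deltas": [[[0,0,0],[0,0,0]],[[0,0,0],[0,0,0]],[[0,0,0],[0,0,0]],[[0,0,0],[0,0,0]],[[0,0,0],[0,0,0]],[[0,0,0],[0,0,0]]], "claw": 0.6}}

```text
clock: 4.15
position: [578.7, -176.3, 158.6]
ee_rot: [-0.637, 0.771, -0.001, 0.0]
contact_force: [-1.9, 0.1, 6.4]
gripper_width: 7.5
grasp_force: 58.9
```

Request:
{"method": "drive_tool", "body": {"deltas": [[[0,0.6,0],[0,0,0]],[[0,1.2,0],[0,0,0]],[[0,1.7,0],[0,0,0]],[[0,2,0],[0,0,0]],[[0,2,0],[0,0,0]],[[0,2,0],[0,0,0]],[[0,2,0],[0,0,0]],[[0,2,0],[0,0,0]],[[0,2,0],[0,0,0]],[[0,1.7,0],[0,0,0]],[[0,1.0,0],[0,0,0]],[[0,0.4,0],[0,0,0]]]}}

```text
clock: 5.35
position: [395.9, -141.5, 158.6]
ee_rot: [-0.637, 0.771, -0.002, 0.001]
contact_force: [1.4, -6.3, 4.1]
gripper_width: 7.7
grasp_force: 59.2
```

Request:
{"method": "drive_tool", "body": {"deltas": [[[0,0.2,0],[0,0,0]],[[0,0.2,0],[0,0,0]],[[0,0,0],[0,0,0]],[[0,0,0],[0,0,0]]]}}

```text
clock: 5.75
position: [392.6, -140.9, 158.5]
ee_rot: [-0.637, 0.771, -0.002, 0.0]
contact_force: [-0.7, -2.9, 8.1]
gripper_width: 7.6
grasp_force: 59.5
```

Request:
{"method": "drive_tool", "body": {"deltas": [[[0,0.3,0],[0,0,0]],[[0,0.3,0],[0,0,0]],[[0,0,0],[0,0,0]]]}}

```text
clock: 6.05
position: [389.6, -140.3, 158.6]
ee_rot: [-0.637, 0.771, -0.004, 0.003]
contact_force: [8.1, -10.2, -1.1]
gripper_width: 7.7
grasp_force: 58.9
```

End stop reached: about 192 mm of travel, so the drawer started roughly 7 mm ajar. I'll release the handle, rise and look into the drawer.

Request:
{"method": "drive_tool", "body": {"deltas": [[[0,-0.2,0],[0,0,0]],[[0,0,0],[0,0,0]],[[0,0,0],[0,0,0]],[[0,0,-1],[0,0,0]],[[0,0,-3],[0,0,0]],[[0,0,-4.5],[0,0,0]],[[0,0,-4],[0,0,8.4]],[[0,0,0],[0,0,8.4]],[[0,0,0],[0,0,8.4]],[[0,0,0],[0,0,8.4]],[[0,0,0],[0,0,8.4]],[[0,0,0],[0,0,8.4]]], "claw": 3.6}}

```text
clock: 7.25
position: [387.4, -139.2, 282.9]
ee_rot: [-0.245, 0.97, 0.0, 0.0]
contact_force: [-0.5, -0.2, 0.4]
gripper_width: 36.2
grasp_force: 0.0
```

Request:
{"method": "drive_tool", "body": {"deltas": [[[0,0,0],[0,0,8.4]],[[0,0,0],[0,0,8.4]],[[0,0,0],[0,0,8.4]],[[0,0,0],[0,0,8.4]],[[0,0,0],[0,0,6]],[[-3,0,0],[0,0,0]],[[-3,0,0],[0,0,0]],[[-3,0,0],[0,0,0]],[[-3,0,0],[0,0,0]],[[0,0,0],[0,0,0]],[[0,0,0],[0,0,0]]], "claw": 6.5}}

```text
clock: 8.35
position: [505.4, -162.0, 282.0]
ee_rot: [0.095, 0.995, 0.0, -0.001]
contact_force: [-0.7, -0.1, 0.2]
gripper_width: 65.2
grasp_force: 0.0
```

Run:
```python
from h import *
go((517,-165,280),down(79.1))
s=arm.read_state();d=get_image("wrist");cv2.imwrite("pics/w2.png",d["img"][:,:,::-1])
np.save("w2.npy",dict(d,s=s),allow_pickle=True)
```

```text
rotvec [ 0.   -0.09 -0.05] shift after turn [-1.19 -0.08  0.2 ] before [-1.19 -0.07  0.2 ] pos [ 505.4 -162.   282. ] t 8.35 F [-0.7 -0.1  0.2] w 65.2 j [-0.    0.19 -0.14 -0.   -1.25 -1.76]
```

View pics/w2.png

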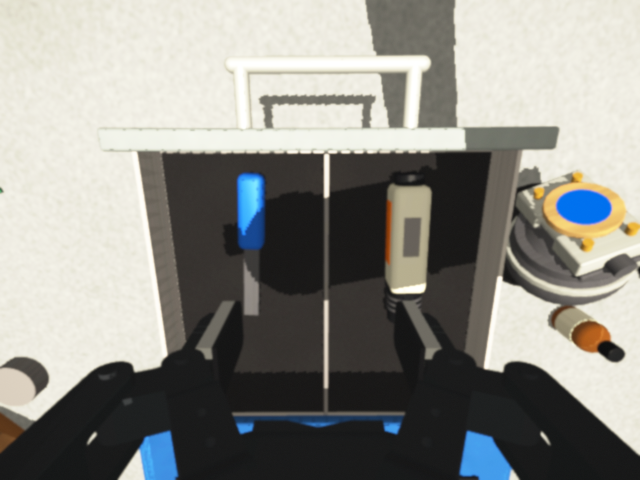

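The wrist view shows the lamp in the +y half, body from (410,180) to (406,292), and the file at (250,240). I'll take one close crop of the lamp.

Run:
```python
from h import *
d=np.load("w2.npy",allow_pickle=True).item()
crop(d,350,140,130,190,3.1,"c2.png")
```

```text
(no output)
```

View pics/c2.png

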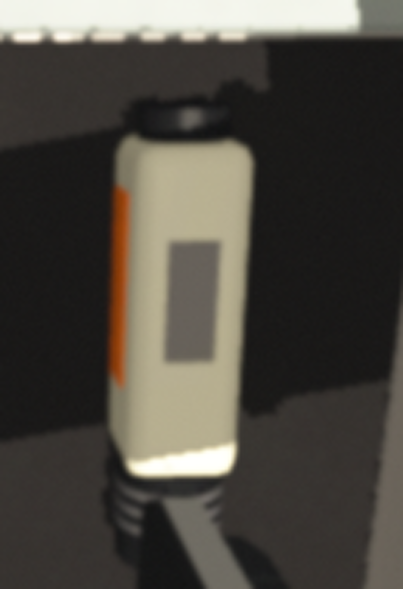

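Run:
```python
from h import *
d=np.load("w2.npy",allow_pickle=True).item();s=d["s"]
f=lambda u,v,z:onz(d,(350+(u+.5)/3.1-.5,140+(v+.5)/3.1-.5),z,s)
a=np.radians(-10.9);X=np.array([np.cos(a),np.sin(a),0]);Y=np.array([-X[1],X[0],0])
L=np.array([634.5,-181.8,205])-200*X  # inside of front, drawer open 
for n,p in dict(r1=(253,165,169),r2=(236,465,169),l1=(131,165,171),l2=(124,460,171),lab1=(167,241,171),lab2=(221,241,171),lab3=(163,361,171),lab4=(214,361,171),pad1=(120,187,156),pad2=(117,385,156),tail=(185,97,160),head=(165,575,160),div=((326-350)*3.1,(240-140)*3.1,164),front=((326-350)*3.1,(150-140)*3.1,194)).items():
    q=f(*p);print(n,q.round(1),"chest x,y",((q-L)@X).round(1),((q-L)@Y).round(1))
```

```text
r1 [486.2 -74.8 169. ] chest x,y 34.1 77.0
r2 [560.7 -86.4 169. ] chest x,y 109.5 79.7
l1 [ 480.4 -102.7  171. ] chest x,y 33.7 48.5
l2 [ 553.1 -114.   171. ] chest x,y 107.3 51.2
lab1 [499.7 -96.7 171. ] chest x,y 51.5 58.0
lab2 [502.1 -84.4 171. ] chest x,y 51.6 70.6
lab3 [ 529.  -101.3  171. ] chest x,y 81.2 59.1
lab4 [531.4 -89.2 171. ] chest x,y 81.2 71.4
pad1 [ 488.1 -103.4  156. ] chest x,y 41.4 49.3
pad2 [ 539.1 -111.   156. ] chest x,y 92.9 51.4
tail [469.1 -86.3 160. ] chest x,y 19.5 62.5
head [ 593.7 -106.3  160. ] chest x,y 145.7 66.4
div [ 507.5 -155.5  164. ] chest x,y 70.3 1.8
front [ 441.3 -143.7  194. ] chest x,y 3.1 0.8
```

Run:
```python
from h import *
go((516,-93.5,142),down(81.1))
```

```text
rotvec [ 0.01 -0.05 -2.05] shift after turn [-0.03  6.93 14.04] before [ 0.21  6.93 14.04] pos [ 505.  -161.9  282.4] t 8.4 F [-0.3  0.5 -0.2] w 64.9 j [-0.    0.19 -0.14 -0.   -1.25 -1.76]
```

Request:
{"method": "drive_tool", "body": {"deltas": [[[0,0,0],[0,0,-2.05]],[[0,2.3,0],[0,0,0]],[[0,2.3,0],[0,0,0]],[[0,2.3,0],[0,0,0]],[[0,0,3],[0,0,0]],[[0,0,3],[0,0,0]],[[0,0,3],[0,0,0]],[[0,0,2],[0,0,0]],[[0,0,1.5],[0,0,0]],[[0,0,0.9],[0,0,0]],[[0,0,0.4],[0,0,0]],[[0,0,0],[0,0,0]]], "claw": 5.5}}

```text
clock: 9.6
position: [516.1, -93.9, 144.7]
ee_rot: [0.077, 0.997, 0.0, 0.0]
contact_force: [-0.1, 0.2, -1.0]
gripper_width: 55.0
grasp_force: 0.0
```

Run:
```python
from h import *
go((516,-93.5,142),down(81.1))
```

```text
rotvec [0.   0.02 0.01] shift after turn [0.01 0.04 0.27] before [0.01 0.04 0.27] pos [516.1 -93.9 144.7] t 9.6 F [-0.1  0.2 -1. ] w 55.0 j [ 0.13  0.3  -0.36  0.   -0.91 -1.86]
```

Request:
{"method": "drive_tool", "body": {"deltas": [[[0,0,0.2],[0,0,0]],[[0,0,0],[0,0,0]],[[0,0,0],[0,0,0]],[[0,0,0],[0,0,0]],[[0,0,0],[0,0,0]],[[0,0,0],[0,0,0]],[[0,0,0],[0,0,0]]], "claw": 2.0}}

```text
clock: 10.3
position: [516.8, -93.9, 143.2]
ee_rot: [0.077, 0.997, 0.0, 0.001]
contact_force: [-0.8, 1.2, 4.5]
gripper_width: 28.5
grasp_force: 60.0
```

Request:
{"method": "drive_tool", "body": {"deltas": [[[0,0,-1],[0,0,0]],[[0,0,-2],[0,0,0]],[[0,0,-3.5],[0,0,0]],[[0,0,-4],[0,0,0]],[[0,0,-4],[0,0,0]],[[0,0,-3],[0,0,0]],[[0,0,-2],[0,0,-4]],[[0,0,-1],[0,0,-7]],[[0,0,0],[0,0,-6]],[[0,0,0],[0,0,-3.3]],[[0,0,0],[0,0,0]]]}}

```text
clock: 11.4
position: [515.8, -93.9, 347.0]
ee_rot: [-0.099, 0.995, 0.0, -0.001]
contact_force: [0.3, -0.4, -1.7]
gripper_width: 28.9
grasp_force: 59.3
```

Run:
```python
from h import *
go((563,166,340),down(101.4))
```

```text
rotvec [ 0.03 -0.06 -0.01] shift after turn [-9.76 24.55  0.7 ] before [-9.76 24.55  0.7 ] pos [515.8 -93.9 347. ] t 11.4 F [ 0.3 -0.4 -1.7] w 28.9 j [ 0.13  0.15 -0.03 -0.   -1.39 -1.5 ]
```

Request:
{"method": "drive_tool", "body": {"deltas": [[[-0.5,1.2,0],[0,0,0]],[[-1.2,3,0],[0,0,0]],[[-1.4,3.5,0],[0,0,0]],[[-1.4,3.5,0],[0,0,0]],[[-1.4,3.5,0],[0,0,0]],[[-1.4,3.5,0],[0,0,0]],[[-1.2,3,0],[0,0,0]],[[-0.8,2,0],[0,0,0]],[[-0.5,1.3,0],[0,0,0]],[[0,0,0],[0,0,0]],[[0,0,0],[0,0,0]],[[0,0,0],[0,0,0]]]}}

```text
clock: 12.6
position: [563.8, 164.5, 347.6]
ee_rot: [-0.099, 0.995, -0.0, 0.0]
contact_force: [1.1, -0.6, -1.7]
gripper_width: 28.6
grasp_force: 59.4
```

Run:
```python
from h import *
s=arm.read_state();print(s["position"],s["joints"].round(2))
d=get_image("wrist");cv2.imwrite("pics/w3.png",d["img"][:,:,::-1]);np.save("w3.npy",dict(d,s=s),allow_pickle=True)
print(proj(d,[[585.9,262,109],[644,273.7,0]],s))
```

```text
[563.79697591 164.47095263 347.59879222] [ 0.56  0.26  0.12  0.   -1.43 -1.93]
[[399.32401208 243.04655439]
 [380.37563362 260.16180985]]
```

View pics/w3.png

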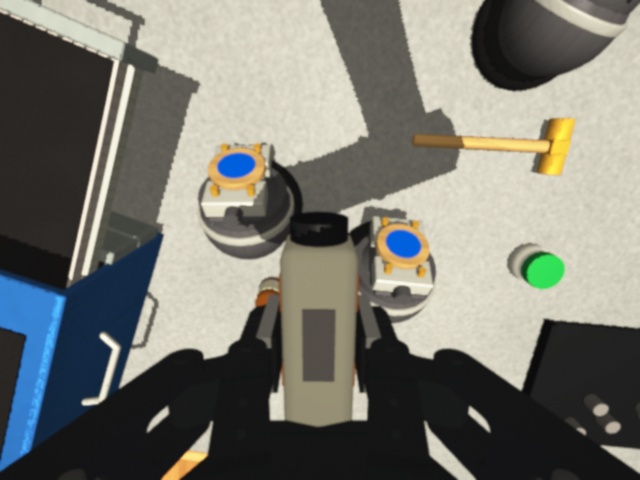

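The wrist view shows the lamp straight in the grip, centred on column 319. Target inlay A is at (405,244), next to the jar. I'll fit the disc's pose from the blue blobs in both cameras.

```bash
cat > fit.py <<'E'
from h import *
from scipy.optimize import least_squares
d=np.load("w3.npy",allow_pickle=True).item();t=get_image("top")
obs=[]
for im,s,g in((d,d["s"],(405,244)),(t,None,(258,218))):
    hsv=cv2.cvtColor(im["img"],cv2.COLOR_RGB2HSV);m=cv2.inRange(hsv,(100,150,60),(130,255,255))
    n,l,st,c=cv2.connectedComponentsWithStats(m);k=1+np.argmin(np.hypot(*(c[1:]-g).T))
    print("blob",st[k],c[k].round(2));ys,xs=np.nonzero(l==k);C=np.cov(xs,ys)
    obs.append((im,s,np.r_[c[k],C[0,0],C[1,1],C[0,1]]))
def model(p,im,s):
    a,e=p[3],p[4];n=np.array([-np.cos(a)*np.cos(e),-np.sin(a)*np.cos(e),np.sin(e)])
    u=np.array([-np.sin(a),np.cos(a),0]);v=np.cross(n,u)
    th,r=np.meshgrid(np.linspace(0,2*np.pi,40,endpoint=False),20*np.sqrt((np.arange(12)+.5)/12))
    q=proj(im,p[:3]+r.ravel()[:,None]*(np.cos(th).ravel()[:,None]*u+np.sin(th).ravel()[:,None]*v),s)
    C=np.cov(q.T);return np.r_[q.mean(0),C[0,0],C[1,1],C[0,1]]
W=np.array([1,1,.1,.1,.1])
for fix in(1,0):
    f=lambda p:np.r_[tuple(W*(model(p,i,s)-o) for i,s,o in obs),(p[2]-109)/4,(p[4]-np.radians(35))*(200 if fix else 3)]
    r=least_squares(f,[586,262,109,.2,.61]);print(r.x[:3].round(1),np.degrees(r.x[3:]).round(1),r.fun.round(2))
E
python3 fit.py
```

```text
blob [387 231  34  26 684] [403.06 243.45]
blob [250 213  15  11 126] [257.02 218.3 ]Traceback (most recent call last):
  File "fit.py", line 19, in <module>
    r=least_squares(f,[586,262,109,.2,.61]);print(r.x[:3].round(1),np.degrees(r.x[3:]).round(1),r.fun.round(2))
    return func(*args, **kwargs)
    vector_fun = VectorFunction(
        fun_wrapped,
    ...<6 lines>...
        workers=workers
    )
    self._update_fun()
    ~~~~~~~~~~~~~~~~^^
    self.f = self.fun_wrapped(xp_copy(self.x))
             ~~~~~~~~~~~~~~~~^^^^^^^^^^^^^^^^^
    return np.atleast_1d(self.fun(x))
                         ~~~~~~~~^^^
    return self.f(x, *self.args, **self.kwargs)
           ~~~~~~^^^^^^^^^^^^^^^^^^^^^^^^^^^^^^
  File "fit.py", line 18, in <lambda>
    f=lambda p:np.r_[tuple(W*(model(p,i,s)-o) for i,s,o in obs),(p[2]-109)/4,(p[4]-np.radians(35))*(200 if fix else 3)]
               ~~~~~^^^^^^^^^^^^^^^^^^^^^^^^^^^^^^^^^^^^^^^^^^^^^^^^^^^^^^^^^^^^^^^^^^^^^^^^^^^^^^^^^^^^^^^^^^^^^^^^^^^
    res = self.concatenate(tuple(objs), axis=axis)
ValueError: all the input arrays must have same number of dimensions, but the array at index 0 has 2 dimension(s) and the array at index 1 has 1 dimension(s)
```

```bash
sed -i 's/np.r_\[tuple(W\*(model(p,i,s)-o) for i,s,o in obs),/np.r_[np.concatenate([W*(model(p,i,s)-o) for i,s,o in obs]),/' fit.py; python3 fit.py
```

```text
blob [387 231  34  26 684] [403.06 243.45]
blob [250 213  15  11 126] [257.02 218.3 ]
[585.3 266.  108.8] [ 0.8 35. ] [-0.13 -0.2   0.59  0.7   0.45 -0.35 -0.36  0.24  0.11  0.09 -0.06 -0.02]
[585.2 266.  108.9] [ 0.5 31.3] [-0.13 -0.19  0.6   0.22  0.58 -0.34 -0.35  0.24  0.01  0.09 -0.01 -0.19]
```

Run:
```python
from h import *
d=np.load("w3.npy",allow_pickle=True).item()
crop(d,350,190,110,140,4.2,"c3.png")
```

```text
(no output)
```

View pics/c3.png

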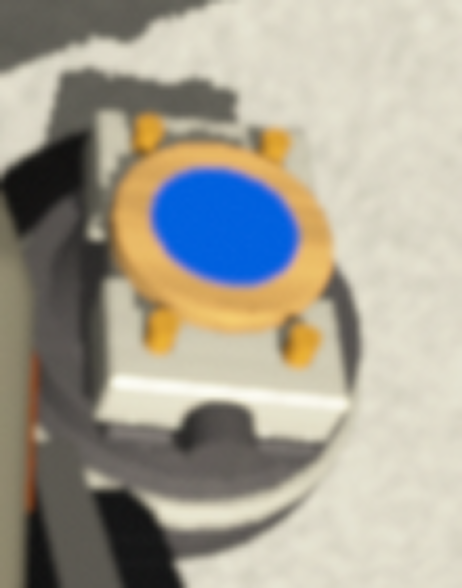

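Run:
```python
from h import *
d=np.load("w3.npy",allow_pickle=True).item();s=d["s"]
f=lambda u,v,z:onz(d,(350+(u+.5)/4.2-.5,190+(v+.5)/4.2-.5),z,s)
for a,b,z in(((113,380),(345,405),140),((100,418),(310,442),130),((160,330),(302,345),135),((148,132),(275,145),90)):
    v=f(*b,z)-f(*a,z);print(np.linalg.norm(v).round(1),"vise yaw",(np.degrees(np.arctan2(v[1],v[0]))-90).round(2))
c=f(225,226,109);print("inlay",c)
```

```text
59.3 vise yaw 4.75
55.7 vise yaw 4.31
36.4 vise yaw 4.92
35.2 vise yaw 5.27
inlay [585.48903129 266.33745463 109.        ]
```

```bash
cat > cure.py <<'E'
from h import *
a,e=np.radians(4.5),np.radians(35);I=np.array([585.4,266,109])
l=np.array([np.cos(a)*np.cos(e),np.sin(a)*np.cos(e),-np.sin(e)]);y=np.array([-np.sin(a),np.cos(a),0])
T=np.c_[-l,y,np.cross(-l,y)];P=I-70*l-T@np.array([-75,0,-12.8])
E
python3 - <<'E'
from cure import *
print("target",P.round(1))
go(np.r_[P[:2],347.6],down(94.5));go(P,T)
d=np.load("w3.npy",allow_pickle=True).item();s=d["s"];Q=R.from_quat(s["ee_rot"]).as_matrix()
print(proj(d,[s["position"]+Q@np.array(v) for v in((45,0,-12.8),(0,0,-27.8),(15,0,-27.8),(-15,0,-27.8))],s).round(1))
E
```

```text
target [459.7 256.1 181.7]
rotvec [0.01 0.03 6.82] shift after turn [9.67 9.94 0.01] before [8.420e+00 1.102e+01 1.000e-02] pos [563.9 164.6 347.7] t 12.75 F [-0.4 -0.2 -0.2] w 28.6 j [ 0.56  0.26  0.12  0.   -1.43 -1.93]
rotvec [-2.08 34.98  6.61] shift after turn [-1.6   9.94 19.15] before [ 8.43 11.02 16.6 ] pos [563.9 164.6 347.7] t 12.75 F [-0.4 -0.2 -0.2] w 28.6 j [ 0.56  0.26  0.12  0.   -1.43 -1.93]
[[315.9 219.3]
 [315.9 347.9]
 [315.8 311.2]
 [316.  382.4]]
```

Request:
{"method": "drive_tool", "body": {"deltas": [[[0,0,0],[0,0,6.8]],[[1.2,1.2,0],[0,0,0]],[[2.4,2.5,0],[0,0,0]],[[2.5,2.5,0],[0,0,0]],[[2.4,2.5,0],[0,0,0]],[[1.2,1.2,0],[0,0,0]],[[0,0,0],[0,7,0]],[[0,0,0],[0,7,0]],[[0,0,0],[0,7,0]],[[0,0,0],[0,7,0]],[[0,0,0],[0,7,0]],[[0,0,0],[0,0,0]]]}}

```text
clock: 13.95
position: [460.5, 256.8, 343.6]
ee_rot: [-0.037, 0.952, -0.013, -0.304]
contact_force: [-0.0, 0.5, -2.0]
gripper_width: 28.6
grasp_force: 59.4
```

Run:
```python
from cure import *
go(P,T)
```

```text
rotvec [-0.08 -0.37 -0.04] shift after turn [-9.21 -0.06 13.32] before [-9.3  -0.04 13.26] pos [460.5 256.8 343.6] t 13.95 F [-0.   0.5 -2. ] w 28.6 j [ 0.63  0.47  0.4  -0.34 -2.03 -2.19]
```

Request:
{"method": "drive_tool", "body": {"deltas": [[[-0.9,0,1.3],[0,0,0]],[[-1.4,0,2],[0,0,0]],[[-1.4,0,2],[0,0,0]],[[-1.4,0,2],[0,0,0]],[[-1.4,0,2],[0,0,0]],[[-1.4,0,2],[0,0,0]],[[-0.9,0,1.3],[0,0,0]],[[-0.4,0,0.6],[0,0,0]],[[0,0,0],[0,0,0]],[[0,0,0],[0,0,0]],[[0,0,0],[0,0,0]]]}}

```text
clock: 15.05
position: [459.4, 256.8, 187.7]
ee_rot: [-0.039, 0.953, -0.011, -0.299]
contact_force: [0.7, 0.0, -1.0]
gripper_width: 28.6
grasp_force: 59.4
```

Run:
```python
from cure import *
go(P,T)
s=arm.read_state();Q=R.from_quat(s["ee_rot"]).as_matrix();L=s["position"]+Q@np.array([-75,0,-12.8])
print("lens dist",np.linalg.norm(L-I),"axis miss at inlay",L-Q[:,0]*((L-I)@Q[:,0])-I)
d=get_image("top");crop(d,160,150,200,150,4,"c4.png");print(proj(d,[L,I]))
```

```text
rotvec [-0.02  0.18  0.15] shift after turn [-0.36 -0.07  0.49] before [-0.36 -0.07  0.49] pos [459.4 256.8 187.7] t 15.05 F [ 0.7  0.  -1. ] w 28.6 j [ 0.63  0.55  0.15 -0.31 -1.7  -2.08]
lens dist 73.84589449055257 axis miss at inlay [2.93607899 1.32625659 4.36214238]
[[254.91121399 238.54072427]
 [256.67539949 217.90155745]]
```

View pics/c4.png

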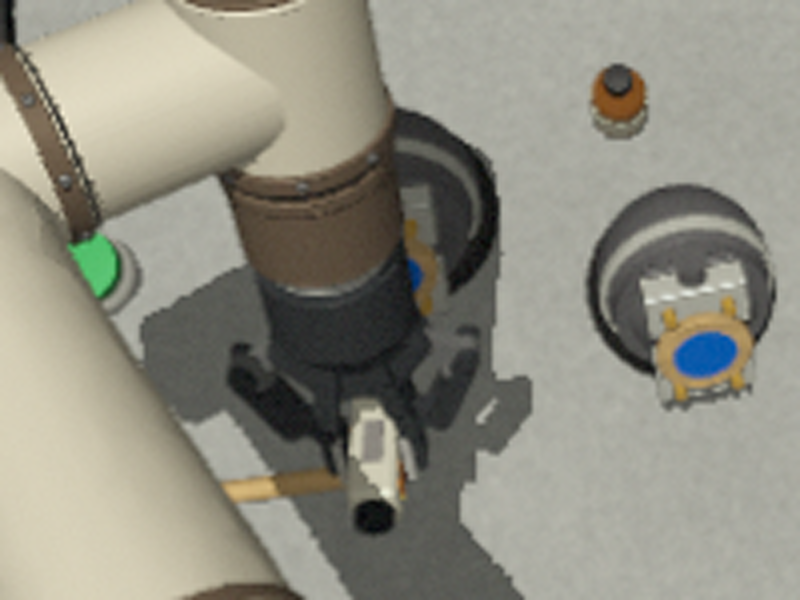

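The top crop shows the lamp at (375,440) aimed at vise A's plate (415,275), with nothing touching. The pose is about 5 mm off, so I'll correct it and hold.

Request:
{"method": "drive_tool", "body": {"deltas": [[[-0.36,-0.07,0.49],[0,0,0]],[[0,0,0],[0,0,0]],[[0,0,0],[0,0,0]],[[0,0,0],[0,0,0]],[[0,0,0],[0,0,0]]]}}

```text
clock: 15.6
position: [459.2, 255.8, 180.4]
ee_rot: [-0.038, 0.953, -0.012, -0.3]
contact_force: [0.6, -1.1, -1.2]
gripper_width: 28.7
grasp_force: 59.4
```

Run:
```python
from cure import *
go(P,T)
s=arm.read_state();Q=R.from_quat(s["ee_rot"]).as_matrix();L=s["position"]+Q@np.array([-75,0,-12.8])
print("lens dist",np.linalg.norm(L-I),"axis miss at inlay",L-Q[:,0]*((L-I)@Q[:,0])-I)
```

```text
rotvec [-0.06  0.01  0.08] shift after turn [ 0.04  0.03 -0.13] before [ 0.04  0.03 -0.13] pos [459.2 255.8 180.4] t 15.6 F [ 0.6 -1.1 -1.2] w 28.7 j [ 0.63  0.56  0.15 -0.31 -1.69 -2.07]
lens dist 69.64645267349053 axis miss at inlay [-0.75317763 -0.09374839 -1.08331799]
```

Request:
{"method": "drive_tool", "body": {"deltas": [[[0,0,0],[0,0,0]],[[0,0,0],[0,0,0]],[[0,0,0],[0,0,0]],[[0,0,0],[0,0,0]],[[0,0,0],[0,0,0]],[[0,0,0],[0,0,0]],[[0,0,0],[0,0,0]],[[0,0,0],[0,0,0]],[[0,0,0],[0,0,0]],[[0,0,0],[0,0,0]],[[0,0,0],[0,0,0]],[[0,0,0],[0,0,0]]]}}

```text
clock: 16.8
position: [459.1, 255.8, 180.3]
ee_rot: [-0.038, 0.953, -0.012, -0.3]
contact_force: [0.3, -0.1, -1.0]
gripper_width: 28.9
grasp_force: 59.4
```

Request:
{"method": "drive_tool", "body": {"deltas": [[[0,0,0],[0,0,0]],[[0,0,0],[0,0,0]],[[0,0,0],[0,0,0]],[[0,0,0],[0,0,0]],[[0,0,0],[0,0,0]],[[0,0,0],[0,0,0]],[[0,0,0],[0,0,0]],[[0,0,0],[0,0,0]],[[0,0,0],[0,0,0]],[[0,0,0],[0,0,0]],[[0,0,0],[0,0,0]],[[0,0,0],[0,0,0]]]}}

```text
clock: 18.0
position: [459.1, 255.8, 180.3]
ee_rot: [-0.038, 0.953, -0.012, -0.3]
contact_force: [-0.2, -0.2, -0.8]
gripper_width: 28.6
grasp_force: 59.4
```

Request:
{"method": "drive_tool", "body": {"deltas": [[[0,0,0],[0,0,0]],[[0,0,0],[0,0,0]],[[0,0,0],[0,0,0]],[[0,0,0],[0,0,0]],[[0,0,0],[0,0,0]],[[0,0,0],[0,0,0]],[[0,0,0],[0,0,0]],[[0,0,0],[0,0,0]],[[0,0,0],[0,0,0]],[[0,0,0],[0,0,0]],[[0,0,0],[0,0,0]],[[0,0,0],[0,0,0]]]}}

```text
clock: 19.2
position: [459.1, 255.8, 180.4]
ee_rot: [-0.038, 0.953, -0.012, -0.3]
contact_force: [-0.6, -0.3, -1.7]
gripper_width: 28.9
grasp_force: 59.4
```

Request:
{"method": "drive_tool", "body": {"deltas": [[[0.4,0,-0.6],[0,0,0]],[[0.9,0,-1.3],[0,0,0]],[[1.4,0,-2],[0,0,0]],[[1.4,0,-2],[0,0,0]],[[1.4,0,-2],[0,0,0]],[[1.4,0,-2],[0,0,0]],[[1.4,0,-2],[0,0,0]],[[0.9,0,-1.3],[0,0,0]],[[0.4,0,-0.6],[0,0,0]],[[0,0,0],[0,-7,0]],[[0,0,0],[0,-7,0]],[[0,0,0],[0,-7,0]]]}}

```text
clock: 20.4
position: [460.1, 255.8, 348.2]
ee_rot: [-0.04, 0.992, -0.005, -0.12]
contact_force: [-1.0, 0.8, -0.4]
gripper_width: 28.7
grasp_force: 59.4
```

Request:
{"method": "drive_tool", "body": {"deltas": [[[0,0,0],[0,-7,0]],[[0,0,0],[0,-7,0]],[[0,0,0],[0,0,6]],[[0,0,0],[0,0,7.4]],[[0,0,0],[0,0,0]],[[0,0,0],[0,0,0]]]}}

```text
clock: 21.0
position: [459.4, 255.7, 348.1]
ee_rot: [0.075, 0.997, -0.0, -0.0]
contact_force: [-0.3, 0.5, -1.4]
gripper_width: 28.6
grasp_force: 59.4
```

Run:
```python
from h import *
go((515.8,-94,340),down(81.1));go((516.8,-93.9,143.2),down(81.1))
```

```text
rotvec [-0.04 -0.04  0.25] shift after turn [-10.98 -33.68   0.81] before [-10.83 -33.72   0.83] pos [459.4 255.7 348.1] t 21.0 F [-0.3  0.5 -1.4] w 28.6 j [ 0.82  0.15 -0.02 -0.   -1.4  -2.54]
rotvec [-0.04 -0.04  0.25] shift after turn [-11.08 -33.65  20.49] before [-10.95 -33.68  20.51] pos [459.4 255.7 348.1] t 21.0 F [-0.3  0.5 -1.4] w 28.6 j [ 0.82  0.15 -0.02 -0.   -1.4  -2.54]
```

Request:
{"method": "drive_tool", "body": {"deltas": [[[-0.6,-1.8,0],[0,0,0.2]],[[-1.1,-3.4,0],[0,0,0]],[[-1.2,-3.7,0],[0,0,0]],[[-1.2,-3.7,0],[0,0,0]],[[-1.2,-3.7,0],[0,0,0]],[[-1.2,-3.7,0],[0,0,0]],[[-1.2,-3.7,0],[0,0,0]],[[-1.2,-3.7,0],[0,0,0]],[[-1.1,-3.4,0],[0,0,0]],[[-0.8,-2.2,0],[0,0,0]],[[-0.2,-0.68,0],[0,0,0]],[[0,0,0],[0,0,0]]]}}

```text
clock: 22.2
position: [515.7, -94.9, 347.9]
ee_rot: [0.079, 0.997, 0.0, -0.001]
contact_force: [-0.6, 0.6, -1.4]
gripper_width: 28.9
grasp_force: 59.5
```

Request:
{"method": "drive_tool", "body": {"deltas": [[[0,0,2],[0,0,0]],[[0,0,3],[0,0,0]],[[0,0,3.5],[0,0,0]],[[0,0,3.5],[0,0,0]],[[0,0,2.5],[0,0,0]],[[0,0,1.5],[0,0,0]],[[0,0,1],[0,0,0]],[[0,0,0.5],[0,0,0]],[[0,0,0],[0,0,0]],[[0,0,0],[0,0,0]]]}}

```text
clock: 23.2
position: [516.4, -93.8, 174.3]
ee_rot: [0.078, 0.997, 0.0, 0.001]
contact_force: [-0.4, -0.8, -1.5]
gripper_width: 29.1
grasp_force: 59.5
```

Run:
```python
from h import *
go((516.8,-93.9,143.2),down(81.1))
```

```text
rotvec [ 0.02  0.1  -0.06] shift after turn [-0.04 -0.    3.11] before [-0.04 -0.    3.12] pos [516.4 -93.8 174.3] t 23.2 F [-0.4 -0.8 -1.5] w 29.1 j [ 0.13  0.27 -0.32  0.   -0.98 -1.86]
```

Request:
{"method": "drive_tool", "body": {"deltas": [[[0,0,1],[0,0,0]],[[0,0,0.8],[0,0,0]],[[0,0,0.6],[0,0,0]],[[0,0,0.3],[0,0,0]],[[0,0,0.15],[0,0,0]],[[0,0,0.15],[0,0,0]],[[0,0,0],[0,0,0]],[[0,0,0],[0,0,0]]]}}

```text
clock: 24.0
position: [515.8, -94.0, 143.7]
ee_rot: [0.078, 0.997, 0.0, 0.0]
contact_force: [-0.3, 0.4, -0.9]
gripper_width: 28.7
grasp_force: 59.5
```

Request:
{"method": "drive_tool", "body": {"deltas": [[[0,0,0.08],[0,0,0]],[[0,0,0],[0,0,0]],[[0,0,0],[0,0,0]]]}}

```text
clock: 24.3
position: [515.9, -94.0, 143.2]
ee_rot: [0.078, 0.997, -0.0, 0.0]
contact_force: [-0.5, -0.2, 3.2]
gripper_width: 28.9
grasp_force: 59.8
```

Request:
{"method": "drive_tool", "body": {"deltas": [[[0,0,0],[0,0,0]],[[0,0,0],[0,0,0]],[[0,0,0],[0,0,0]],[[0,0,0],[0,0,0]],[[0,0,-0.5],[0,0,0]],[[0,0,-1.5],[0,0,0]],[[0,0,-3],[0,0,0]],[[0,0,-4],[0,0,0]],[[0,0,-4],[0,0,0]],[[0,0,-2],[0,0,0]],[[0,0,0],[0,0,0]],[[0,0,0],[0,0,0]]], "claw": 5.3}}

```text
clock: 25.5
position: [515.4, -93.9, 292.7]
ee_rot: [0.079, 0.997, 0.0, 0.0]
contact_force: [0.6, -0.3, -0.8]
gripper_width: 53.1
grasp_force: 0.0
```

Run:
```python
from h import *
go((387.4,-139.9,300),down(169.1))
s=arm.read_state();d=get_image("wrist");cv2.imwrite("pics/w4.png",d["img"][:,:,::-1])
```

```text
rotvec [ 2.000e-02  4.000e-02 -8.811e+01] shift after turn [ 6.94 11.7  -0.73] before [11.92 -6.55 -0.74] pos [515.4 -93.9 292.7] t 25.5 F [ 0.6 -0.3 -0.8] w 53.1 j [ 0.13  0.17 -0.13 -0.   -1.27 -1.86]
```

View pics/w4.png

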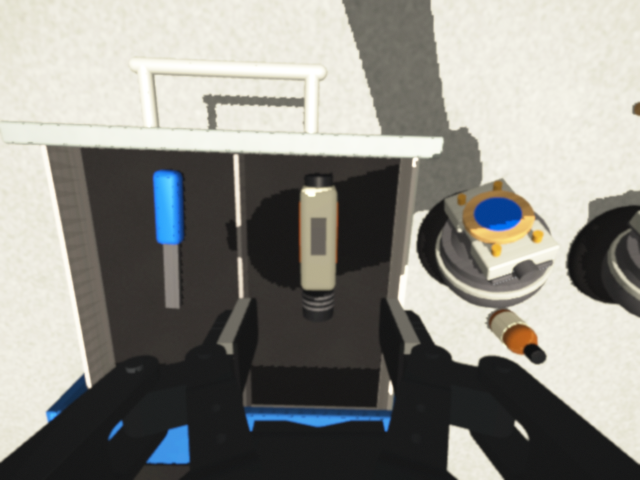

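Lamp is lying flat in its half at (318,245), and the file is still at (168,240). Next I'll push the drawer shut, using the closed fingers against the outside of the bar.

Run:
```python
from h import *
go((359,-134,292),down(79.1))
```

```text
rotvec [ 0.01 -0.1   1.89] shift after turn [14.56 -6.88 -0.03] before [14.78 -6.4  -0.  ] pos [515.  -93.9 291.7] t 25.55 F [-0.7  0.5  0.1] w 53.2 j [ 0.13  0.17 -0.13 -0.   -1.27 -1.86]
```

Request:
{"method": "drive_tool", "body": {"deltas": [[[0,0,0],[0,0,1.9]],[[1.2,-0.6,0],[0,0,0]],[[2.8,-1.3,0],[0,0,0]],[[3,-1.4,0],[0,0,0]],[[3,-1.4,0],[0,0,0]],[[2.8,-1.3,0],[0,0,0]],[[1.8,-0.9,0],[0,0,0]],[[0,0,0],[0,0,0]],[[0,0,0],[0,0,0]]], "claw": 0}}

```text
clock: 26.45
position: [358.6, -134.3, 292.4]
ee_rot: [0.095, 0.995, -0.0, -0.0]
contact_force: [0.6, -0.3, -0.1]
gripper_width: -0.3
grasp_force: 0.0
```

Request:
{"method": "drive_tool", "body": {"deltas": [[[0,0,2],[0,0,0]],[[0,0,3],[0,0,0]],[[0,0,3.5],[0,0,0]],[[0,0,3],[0,0,0]],[[0,0,2],[0,0,0]],[[0,0,0],[0,0,0]],[[0,0,0],[0,0,0]]]}}

```text
clock: 27.15
position: [360.0, -134.2, 157.7]
ee_rot: [0.095, 0.996, -0.0, -0.0]
contact_force: [0.4, 1.0, -0.7]
gripper_width: -0.0
grasp_force: 0.0
```

Push along tool −x, slowly so the contents don't slide.

Request:
{"method": "drive_tool", "body": {"deltas": [[[-0.6,0,0],[0,0,0]],[[-0.6,0,0],[0,0,0]],[[-0.6,0,0],[0,0,0]],[[-0.8,0,0],[0,0,0]],[[-1,0,0],[0,0,0]],[[-1,0,0],[0,0,0]],[[-1,0,0],[0,0,0]],[[-1,0,0],[0,0,0]],[[-1,0,0],[0,0,0]],[[-1,0,0],[0,0,0]],[[-1,0,0],[0,0,0]],[[-1,0,0],[0,0,0]]]}}

```text
clock: 28.35
position: [464.1, -154.4, 157.5]
ee_rot: [0.095, 0.995, 0.0, -0.0]
contact_force: [-3.6, 1.4, 2.2]
gripper_width: 0.1
grasp_force: 1.6
```

Request:
{"method": "drive_tool", "body": {"deltas": [[[-1,0,0],[0,0,0]],[[-1,0,0],[0,0,0]],[[-1,0,0],[0,0,0]],[[-1,0,0],[0,0,0]],[[-1,0,0],[0,0,0]],[[-1,0,0],[0,0,0]],[[-1,0,0],[0,0,0]],[[-0.7,0,0],[0,0,0]],[[-0.5,0,0],[0,0,0]],[[-0.5,0,0],[0,0,0]],[[0,0,0],[0,0,0]]]}}

```text
clock: 29.45
position: [550.0, -170.9, 157.6]
ee_rot: [0.095, 0.995, -0.0, 0.001]
contact_force: [-1.0, 0.6, -1.0]
gripper_width: -0.0
grasp_force: 0.0
```

Request:
{"method": "drive_tool", "body": {"deltas": [[[-0.4,0,0],[0,0,0]],[[-0.4,0,0],[0,0,0]],[[-0.4,0,0],[0,0,0]],[[-0.2,0,0],[0,0,0]],[[-0.2,0,0],[0,0,0]],[[0,0,0],[0,0,0]],[[0,0,0],[0,0,0]]]}}

```text
clock: 30.15
position: [565.0, -173.8, 157.7]
ee_rot: [0.095, 0.995, -0.0, 0.001]
contact_force: [-1.1, -0.5, 0.2]
gripper_width: -0.3
grasp_force: 0.3
```

Request:
{"method": "drive_tool", "body": {"deltas": [[[-0.2,0,0],[0,0,0]],[[-0.2,0,0],[0,0,0]],[[0,0,0],[0,0,0]],[[0,0,0],[0,0,0]]]}}

```text
clock: 30.55
position: [568.7, -174.5, 157.7]
ee_rot: [0.095, 0.995, -0.0, 0.0]
contact_force: [-1.1, 0.4, 0.5]
gripper_width: -0.1
grasp_force: 0.7
```

Request:
{"method": "drive_tool", "body": {"deltas": [[[-0.2,0,0],[0,0,0]],[[-0.2,0,0],[0,0,0]],[[0,0,0],[0,0,0]],[[0,0,0],[0,0,0]]]}}

```text
clock: 30.95
position: [570.5, -174.9, 157.6]
ee_rot: [0.095, 0.995, 0.0, -0.002]
contact_force: [-6.6, 2.2, 3.9]
gripper_width: -0.1
grasp_force: 3.4
```

Request:
{"method": "drive_tool", "body": {"deltas": [[[-0.2,0,0],[0,0,0]],[[0,0,0],[0,0,0]],[[0,0,0],[0,0,0]]]}}

```text
clock: 31.25
position: [570.5, -175.0, 157.6]
ee_rot: [0.095, 0.995, 0.0, -0.004]
contact_force: [-10.1, 3.9, 7.3]
gripper_width: 0.0
grasp_force: 5.7
```

The drawer is shut: the arm stops at x=570.5 (570 expected) and the force rises as I push. I'll back off and check numerically, since the picture views are used up.

Request:
{"method": "drive_tool", "body": {"deltas": [[[0.5,0,0],[0,0,0]],[[1.5,0,0],[0,0,0]],[[3,0,0],[0,0,0]],[[3,0,0],[0,0,0]],[[4,0,0],[0,0,0]],[[4,0,-2],[0,0,0]],[[2,0,-3],[0,0,0]],[[0,0,-3],[0,0,0]],[[0,0,-3],[0,0,0]],[[0,0,0],[0,0,0]],[[0,0,0],[0,0,0]]]}}

```text
clock: 32.35
position: [398.5, -141.4, 268.4]
ee_rot: [0.095, 0.995, 0.0, 0.002]
contact_force: [-1.1, -0.2, -1.0]
gripper_width: 0.2
grasp_force: 0.0
```

Run:
```python
from h import *
s=arm.read_state();print(s["contact_force"].round(1),s["position"].round())
for n,rs in(("top",dict(hammer=(180,255,90,40),resin=(302,160,26,28),jar=(165,200,34,34),vise=(230,170,60,65),front=(370,180,140,25))),("scene",dict(hammer=(375,225,75,40),resin=(352,305,36,50),jar=(462,248,42,36),vise=(383,240,65,85)))):
    a=cv2.imread(f"pics/{n}0.png").astype(int);b=get_image(n)["img"][:,:,::-1].astype(int)
    for k,(x,y,w,h) in rs.items(): 
        D=np.abs(a-b).max(2)[y:y+h,x:x+w];print(n,k,"changed px>40:",(D>40).sum(),"of",w*h)
```

```text
[-1.1 -0.2 -1. ] [ 398. -141.  268.]
top hammer changed px>40: 0 of 3600
top resin changed px>40: 0 of 728
top jar changed px>40: 0 of 1156
top vise changed px>40: 0 of 3900
top front changed px>40: 846 of 3500
scene hammer changed px>40: 0 of 3000
scene resin changed px>40: 0 of 1800
scene jar changed px>40: 0 of 1512
scene vise changed px>40: 0 of 5525
```

```bash
python3 -c "
from bench import arm
print(arm.job_done())"
```

```text
the job is handed in; nothing more can be done
None
```

I handed the job in at about 32 s: the inlay was cured from about 70 mm for over 3 s, the lamp is back flat in its half of the drawer, and the drawer is pushed shut to its stop with the file inside. The hammer, resin bottle, jar and vise show no change in the before/after images. The drawer's closure was judged from the arm's stop position and force, not a final picture.

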